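# Change the bench power over to the microscope

### The job

On the bench power strip, first switch off the outlet that the round plug is in, then switch on the outlet that the rectangular block adapter is plugged into. Each outlet has its own rocker in line with its socket: pressing the half beside the socket switches it off, pressing the half away from the socket switches it on. Press gently with a fingertip until the rocker is fully over, leave the other switches, the plugs and the things on the bench where they are, and withdraw.

Things in the scene. Friction and masses are not known exactly. Their poses are not given: they have to be found in the camera images.
- outlet_block: white module, the outlet that the rectangular block adapter is plugged into; 150 x 62 x 32 mm, one of four alike in a row (64 mm pitch, order varies) on a fixed strip. Origin: underside, 12 mm above the table; top at local z 32. Local x runs from the rocker end (-72, robot side) to the socket end (+78), y along the row. Socket recess 44 wide, 10 deep at x +42; rocker pivot at x -38, z 36
- block_on_end (a point): where to press to switch on: middle of the rocker half away from the socket, local (-54, 0, 42) mm of outlet_block. Fixed to the module, at the height of the rocker face when that half is fully down (then level). While that half is up the face there is about 6 mm higher and slopes up away from the pivot
- block_off_end (a point): where to press to switch off: middle of the rocker half beside the socket, local (-22, 0, 42) mm of outlet_block. Fixed to the module, at the height of the rocker face when that half is fully down (then level); about 6 mm below the face while that half is up
- switch_block (a joint): black rocker switch of outlet_block, 49 mm long (local x) and 24 mm wide, shallow V profile, hinge along local y. +0.18 rad: on, half away from the socket fully down; -0.18 rad: off, half beside the socket fully down. It has even friction and stays where it is left; about 2 N at the pressing spot moves it, up to a firm stop
- outlet_round: white module, the outlet that the round plug is in; 150 x 62 x 32 mm, one of four alike in a row (64 mm pitch, order varies) on a fixed strip. Origin: underside, 12 mm above the table; top at local z 32. Local x runs from the rocker end (-72, robot side) to the socket end (+78), y along the row. Socket recess 44 wide, 10 deep at x +42; rocker pivot at x -38, z 36
- round_on_end (a point): where to press to switch on: middle of the rocker half away from the socket, local (-54, 0, 42) mm of outlet_round. Fixed to the module, at the height of the rocker face when that half is fully down (then level). While that half is up the face there is about 6 mm higher and slopes up away from the pivot
- round_off_end (a point): where to press to switch off: middle of the rocker half beside the socket, local (-22, 0, 42) mm of outlet_round. Fixed to the module, at the height of the rocker face when that half is fully down (then level); about 6 mm below the face while that half is up
- switch_round (a joint): black rocker switch of outlet_round, 49 mm long (local x) and 24 mm wide, shallow V profile, hinge along local y. +0.18 rad: on, half away from the socket fully down; -0.18 rad: off, half beside the socket fully down. It has even friction and stays where it is left; about 2 N at the pressing spot moves it, up to a firm stop
- outlet_spare1: white module, an empty outlet, its switch off; 150 x 62 x 32 mm, one of four alike in a row (64 mm pitch, order varies) on a fixed strip. Origin: underside, 12 mm above the table; top at local z 32. Local x runs from the rocker end (-72, robot side) to the socket end (+78), y along the row. Socket recess 44 wide, 10 deep at x +42; rocker pivot at x -38, z 36
- switch_spare1 (a joint): black rocker switch of outlet_spare1, 49 mm long (local x) and 24 mm wide, shallow V profile, hinge along local y. +0.18 rad: on, half away from the socket fully down; -0.18 rad: off, half beside the socket fully down. It has even friction and stays where it is left; about 2 N at the pressing spot moves it, up to a firm stop
- outlet_spare2: white module, an empty outlet, its switch on; 150 x 62 x 32 mm, one of four alike in a row (64 mm pitch, order varies) on a fixed strip. Origin: underside, 12 mm above the table; top at local z 32. Local x runs from the rocker end (-72, robot side) to the socket end (+78), y along the row. Socket recess 44 wide, 10 deep at x +42; rocker pivot at x -38, z 36
- switch_spare2 (a joint): black rocker switch of outlet_spare2, 49 mm long (local x) and 24 mm wide, shallow V profile, hinge along local y. +0.18 rad: on, half away from the socket fully down; -0.18 rad: off, half beside the socket fully down. It has even friction and stays where it is left; about 2 N at the pressing spot moves it, up to a firm stop
- block_adapter: microscope's power supply: loose black rectangular block 46 x 58 x 40 mm (long side along the row) on a round foot of 40 mm diameter, sitting in a socket recess; origin centre of the foot's underside, 34 mm above the table; its top is 52 mm above the origin (42 mm above the module's top)
- round_plug: loose black round plug, 42 mm diameter, with a tapering top, sitting in a socket recess; origin centre of its underside, 34 mm above the table; its top is 32 mm above the origin (22 mm above the module's top)
- slide_box: loose slide box, 104 x 89 x 35 mm, bystander standing beside the strip; origin centre of the underside
- petri_dish: loose closed petri dish, 92 mm diameter, 17 mm high, bystander beside the strip; origin centre of the underside
- oil_bottle: loose small amber bottle, 32 mm diameter, 65 mm high, bystander beyond the strip; origin centre of the underside

How it is judged:
On the way, in this order (a step that is already met when the one before it is completed fails the run):
1. the round plug's outlet is switched off, the block adapter's still off (value of joint each of switch_round, switch_block below -0.11 rad), for 0.2 s.
2. the block adapter's outlet is switched on (value of joint switch_block above 0.11 rad and value of joint switch_round below -0.11 rad), for 0.2 s.
At the end, for the whole second after the job is handed in: The rocker of the round plug's outlet is off (below -0.11 rad) and that of the block adapter's is on (above 0.11 rad), the empty outlets' switches are as they were (one off, one on), the adapter and plug are within 6 mm and the slide box, petri dish and bottle within 10 mm of where they stood (all of step 2 and value of joint switch_spare1 below -0.08 rad and value of joint switch_spare2 above 0.08 rad and distance of each of block_adapter, round_plug from where it was at the start of the episode below 0.006 m and distance of each of slide_box, petri_dish, oil_bottle from where it was at the start of the episode below 0.01 m); the robot touches nothing.
It fails at once if both plugged outlets are on together (value of joint each of switch_block, switch_round above 0 rad).
It fails at once if a switch of an empty outlet is worked (value of joint switch_spare1 above -0.08 rad or value of joint switch_spare2 below 0.08 rad).
It fails at once if the adapter or the plug is shifted by more than 6 mm or lifted (distance of any of block_adapter, round_plug from where it was at the start of the episode above 0.006 m).
It fails at once if the slide box, petri dish or bottle is shifted by more than 10 mm (distance of any of slide_box, petri_dish, oil_bottle from where it was at the start of the episode above 0.01 m).
It fails at once if a module is pressed with more than 40 N (contact force between the arm and outlet_block above 40 N or contact force between the arm and outlet_round above 40 N or contact force between the arm and outlet_spare1 above 40 N or contact force between the arm and outlet_spare2 above 40 N).
It also fails if it takes over 32 s, if anything falls off the work surface, if the arm or the gripper's body presses on something with over 40 N, if the wrist force passes 120 N, or if a joint passes its speed limit or range.

### The arm

A 7-joint arm with a two-finger parallel gripper is mounted at the origin on the work surface. World frame = base frame: x ahead of the robot, y to its left, z up, the work surface at z = 0. Lengths are in m, angles in rad, forces in N, time in s.
With the tool pointing down it reaches from about 0.4 to 0.85 m from the base axis. Payload 10.4 kg.
Tool frame: the origin (TCP) lies at the centre of the arm's flange, where the gripper is bolted on; the fingertips stand 173 mm ahead of it and the grasp point (between the pads) lies 155 mm ahead of it; z points along the fingers, y is the line along which they close (so a half turn about z gives the same grasp; the last joint's range is limited). The gripper opens to 85 mm and grips with 20 to 120 N. Pads are 22 mm wide; open, the fingers measure 114 mm over their backs; the gripper's body (76 mm by 85 mm) begins 54 mm behind the grasp point. The pads swing forward as they close: fully open they stand 13 mm farther back than shut.
Start: joints at [1.172, 0.332, -0.065, 1.46, 0.022, 1.35, -0.088], TCP at [0.229, -0.581, 0.405] pointing down, gripper open.
Joint ranges: [-2.6, 2.6], [-0.5, 2.12], [-1.47, 1.34], [0.16, 2.42], [-1.27, 4.41], [0.06, 2.06], [-2.6, 2.6]. Speed limits (rad/s): [2.22, 2.22, 2.79, 2.79, 3.14, 3.14, 3.14].

### API

Orientations are given as a unit quaternion [x, y, z, w].
In Python, from workcell import manip, viewer, finder gives the robot as it stands.
- The arm moves only by the tool arm_command, never from a script. Its argument "plan" is a list of rows, each an object with "dp": the shift along the tool's x, y, z in mm, a list of three; "spin": the turn about the tool's z in rad. A call has 1 to 5 rows; each row shifts and turns the commanded pose from where the row before left it, along the tool's axes as they then stand; what a row does not reach is not made up. A row lasts 1/10 s, in which the tool goes at most 50 mm and 8.59 degrees, less where a joint would pass 70% of its speed; a pose out of reach is approached as far as the arm can. A call is refused whole if a number of a shift passes 50 or a number of a turn 0.15, either way. A call with a gripper value outside its range is refused whole. "grip" is the closure, from -1 (fully open) to 1 (shut), set as the call begins (left out, the last holds). The fingers move at their own pace and stop on an object; "newtons" is the grip in N (left out, the last holds). Time passes only in rows, so rows that do not move let the fingers close. It gives the time, the measured TCP pose, the force, the opening and the grip force at its end, in the units of the state.
- manip.get_obs(): the state, without advancing time (a new reading comes with each control period).
- viewer.camera(name): name is "scene" or "top" or "wrist"; returns the picture (480x640x3 uint8, blue, green, red); there is no depth.
- viewer.camera_params(name): a dict with "vertical_fov" (degrees; the focal length in pixels is half the picture's height over the tangent of half this angle, whatever the lens; pixels are square), "cx", "cy" (the principal point, pixels), "R" (3x3) and "t" (3): a world point X has camera coordinates R X + t; the wrist camera has in their place "T_tool_cam" (4x4, takes a point from camera to tool coordinates, whose origin is the TCP and whose axes are the flange's). Camera axes: x right, y down, z forward; pixel columns grow to the right and rows downward; lengths in m; the calibration is good to about 2 mm. The wrist camera is an equidistant fisheye: a pixel r from the principal point sees the ray r / f radians off the axis. A picture is of the moment at which its call begins: read the wrist's pose just before it. camera_params takes no time and is no camera call.
- manip.hand_in(): hands the job in; it is judged then, once.
Trained networks look in the newest picture that a camera, given by its name, has taken for a name from the list of things; names that differ only in an ending like _2 or _b are one class to them, and where a whole thing is asked for, a point or a joint stands for the part that bears it (a point fixed in the world has none). Each returns a list of dicts, best first, with "score" (0 to 1); they miss things now and then, are a little off and sometimes report something else, mostly with a low value. They report only what shows in the picture. A call takes as long as a camera call.
- finder.find_in(camera, thing): "position" ([x, y, z] in m, in world coordinates, good to about 4 mm: the middle of the surface that is visible of it).
The state is a dict: "clock": time; "joint_pos": joint angles; "joint_velocities": joint speeds; "tau": joint torques, N m; "position": TCP position; "ee_rot": TCP orientation; "ft_force": force on the tool from outside, world axes, zero at the start; "torque": the same for the moment, N m; "grip_width": opening from 0.0 (shut) to 1.0 (fully open); "grasp_force": force on a finger pad.
Only numpy, scipy, OpenCV 4.12 (cv2) and the standard library are available. Lean on these libraries where they do the work, as an engineer would, in place of code of your own. Each camera call takes 0.05 s, during which the arm holds its last target. There are 200 camera calls.

## Working session

There is one attempt and no reset: what is moved stays moved. The work goes in short steps, Python scripts to look and compute and a tool call to move; the robot and the scene stay as the last step left them, time stands still between calls to the robot, and variables do not carry over. Pictures are saved under pics/ and viewed, at most 10 in all, crops included, and the job is handed in when it is done.

Besides the shell and the picture viewer there is one more tool, called after "Emit:" as name(argument=value, ...), one argument or row to a line, values as JSON. arm_command: Moves the arm, as the interface text tells. Its arguments: {"type":"object","properties":{"plan":{"type":"array","items":{"type":"object","properties":{"dp":{"type":"array","items":{"type":"number"}},"spin":{"type":"number"}}}},"grip":{"type":"number"},"newtons":{"type":"number"}},"required":["plan"]}

```bash
mkdir -p pics; python3 - <<'E'
from workcell import manip, viewer, finder
import cv2,numpy as np
o=manip.get_obs();print(o['clock'],o['position'],o['ee_rot'],o['ft_force'])
for c in('top','scene'):
    im=viewer.camera(c);cv2.imwrite(f'pics/{c}0.png',im)
    for t in ['outlet_block','outlet_round','block_adapter','round_plug','switch_block','switch_round','outlet_spare1','outlet_spare2']:
        r=finder.find_in(c,t);print(c,t,[(np.round(d['position'],3).tolist(),round(d['score'],2)) for d in r[:4]])
p=viewer.camera_params('top');print(p)
E
```

```text
0.0 [ 0.22932891 -0.58126577  0.40389351] [ 9.82399816e-01  1.86788830e-01 -1.73835025e-04 -7.10257441e-04] [ 0.62742084 -0.25483613 -0.10218622]
top outlet_block []
top outlet_round [([0.587, -0.046, 0.046], 0.69)]
top block_adapter [([0.653, -0.1, 0.083], 0.85)]
top round_plug []
top switch_block [([0.583, -0.114, 0.056], 0.55)]
top switch_round [([0.563, -0.052, 0.055], 0.49)]
top outlet_spare1 [([0.576, 0.082, 0.043], 0.79), ([0.584, 0.019, 0.042], 0.79)]
top outlet_spare2 [([0.576, 0.082, 0.043], 0.79), ([0.584, 0.019, 0.042], 0.79)]
scene outlet_block [([0.607, -0.109, 0.04], 0.65)]
scene outlet_round [([0.596, -0.042, 0.044], 0.76), ([0.609, 0.024, 0.046], 0.64)]
scene block_adapter [([0.667, -0.096, 0.083], 0.65)]
scene round_plug [([0.651, -0.031, 0.063], 0.56), ([0.604, -0.116, 0.042], 0.47)]
scene switch_block [([0.594, -0.043, 0.044], 0.68), ([0.584, -0.117, 0.057], 0.49)]
scene switch_round [([0.569, -0.052, 0.053], 0.69)]
scene outlet_spare1 [([0.588, 0.08, 0.043], 0.6), ([0.604, 0.026, 0.044], 0.6)]
scene outlet_spare2 [([0.588, 0.08, 0.043], 0.6), ([0.604, 0.026, 0.044], 0.6)]
{'vertical_fov': 51.36422943094939, 'cx': 317.25806772858806, 'cy': 243.88390282321595, 'R': array([[ 0.06856649, -0.99764293,  0.00268861],
       [-0.97080342, -0.06734231, -0.23022976],
       [ 0.22986815,  0.01317594, -0.97313259]]), 't': array([-0.03759517,  0.62012044,  1.0705725 ])}
```

View pics/top0.png

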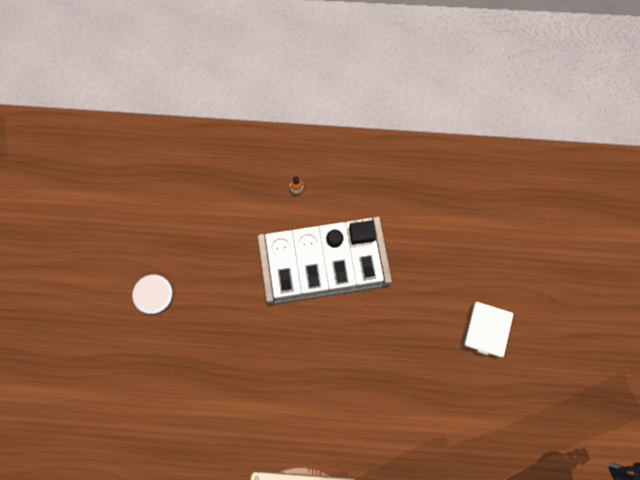

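View pics/scene0.png

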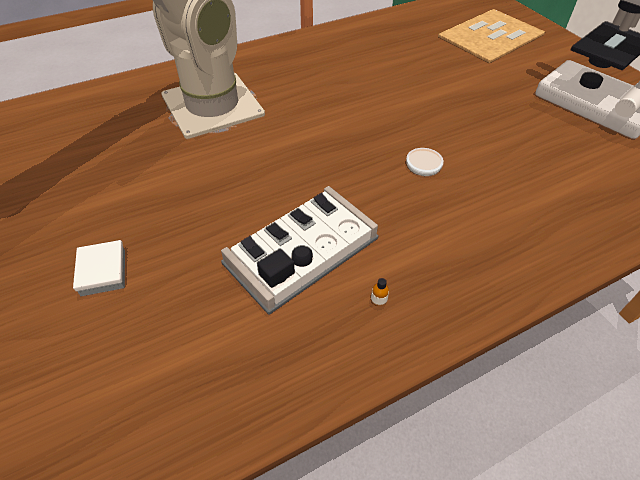

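```bash
cat > h.py <<'E'
import numpy as np,cv2
from scipy.optimize import least_squares
from workcell import viewer
def proj(c,X):
    p=viewer.camera_params(c);f=240/np.tan(np.radians(p['vertical_fov']/2))
    Y=np.asarray(X)@np.asarray(p['R']).T+p['t'];return Y[:,:2]/Y[:,2:]*f+[p['cx'],p['cy']]
def w(pose,L):  # pose x,y,yaw of round module
    x,y,a=pose;L=np.asarray(L,float)/1000
    return np.c_[x+np.cos(a)*L[:,0]-np.sin(a)*L[:,1],y+np.sin(a)*L[:,0]+np.cos(a)*L[:,1],L[:,2]+.012]
E
python3 - <<'E'
from h import *
R=[(-38,64*k,38) for k in(2,1,0,-1)]
obs={}
guess={'top':[(286,280),(313,276),(340,272),(368,267)],'scene':[(323,204),(301,217),(277,233),(252,249)]}
for c in guess:
    g=cv2.imread(f'pics/{c}0.png').max(axis=2)
    n,l,s,ce=cv2.connectedComponentsWithStats((g<95).astype(np.uint8))
    q=[]
    for u in guess[c]:
        k=min((k for k in range(1,n) if 60<s[k,4]<900),key=lambda k:np.hypot(*(ce[k]-u)));q.append(ce[k]);print(c,ce[k],s[k])
    obs[c]=np.array(q)
for cs in(['top'],['scene'],['top','scene']):
    r=least_squares(lambda p:np.concatenate([(proj(c,w(p,R))-obs[c]).ravel() for c in cs]),[.6,-.04,.1])
    print(cs,r.x,np.round(r.fun,1))
p=r.x
print('pts',w(p,[(-22,0,42),(-54,-64,42),(42,0,40),(42,-64,60)]))
for c in obs:
    im=cv2.imread(f'pics/{c}0.png')
    S=4;x0,y0=(250,205) if c=='top' else (215,180);im=cv2.resize(im[y0:y0+130,x0:x0+170],None,fx=S,fy=S,interpolation=cv2.INTER_CUBIC)
    for k in(2,1,0,-1):
        for P in([(-72,-31,32),(78,-31,32),(78,31,32),(-72,31,32)],):
            q=(proj(c,w(p,[(a,b+64*k,z) for a,b,z in P]))-[x0,y0]+.5)*S
            cv2.polylines(im,[q.astype(int)],True,(0,0,255),1)
        for P in[(-22,64*k,42),(-54,64*k,42)]:
            q=(proj(c,w(p,[P]))[0]-[x0,y0]+.5)*S;cv2.circle(im,tuple(int(v) for v in q),3,(0,255,0),-1)
    cv2.imwrite(f'pics/{c}1.png',im)
E
```

```text
top [284.80808081 279.26262626] [279 269  12  21 198]
top [312.53170732 275.62439024] [307 265  12  22 205]
top [340.06341463 271.39512195] [334 261  13  22 205]
top [367.2160804  266.36683417] [361 256  14  22 199]
scene [323.69124424 202.71428571] [313 193  23  20 217]
scene [300.32631579 216.45263158] [290 209  22  16 190]
scene [276.44174757 231.09223301] [266 223  23  17 206]
scene [251.78148148 247.13333333] [241 236  24  23 270]
['top'] [ 0.60301879 -0.04253643  0.22595006] [ 0.2  0.3 -0.  -0.3 -0.1 -0.4 -0.   0.4]
['scene'] [ 0.59619993 -0.03998956  0.22842028] [-0.5  0.   0.3  0.2  0.3  0.2 -0.1 -0.4]
['top', 'scene'] [ 0.60018909 -0.04161018  0.22570253] [-0.3  1.5 -0.5  0.8 -0.6  0.8 -0.5  1.6 -0.2  1.5  0.5  1.7  0.5  1.7
 -0.1  1.2]
pts [[ 0.57874707 -0.04653358  0.054     ]
 [ 0.56188131 -0.11607168  0.054     ]
 [ 0.64112385 -0.03221095  0.052     ]
 [ 0.65544648 -0.09458773  0.072     ]]
```

View pics/top1.png

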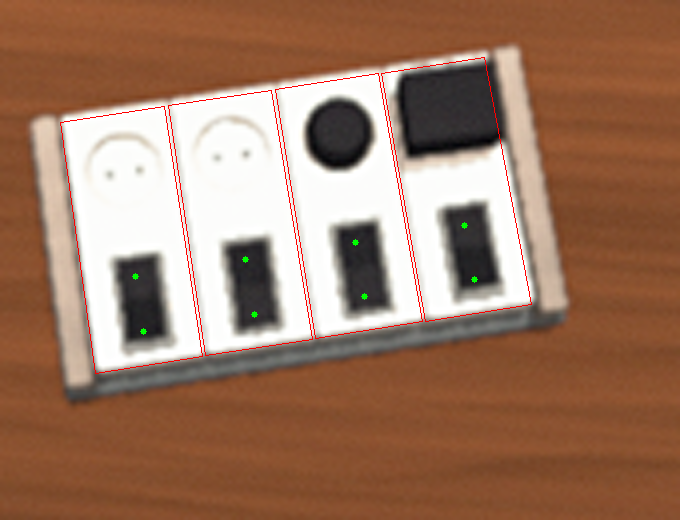

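View pics/scene1.png

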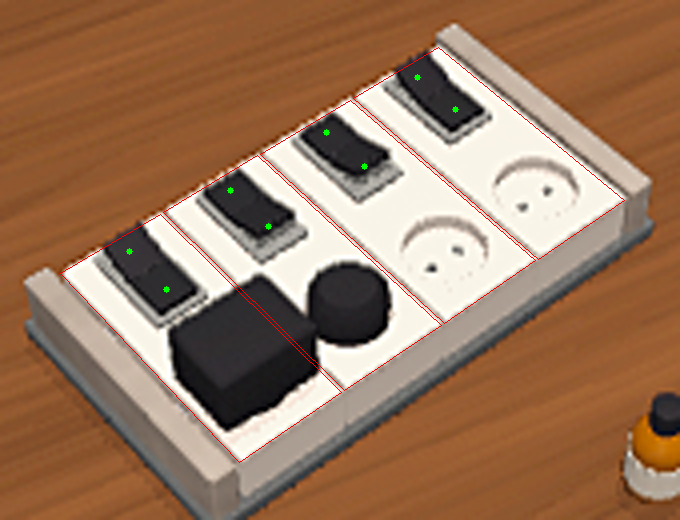

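Emit:
arm_command(
  plan=[
    {"dp": [0,0,0],"spin": 0.15},
    {"dp": [35,-34,0],"spin": 0},
    {"dp": [35,-34,0],"spin": 0},
    {"dp": [35,-34,0],"spin": 0},
    {"dp": [35,-34,0],"spin": 0},
  ],
  grip=1,
)

```text
clock: 1.4
position: [0.3361, -0.4157, 0.4049]
ee_rot: [0.994, 0.113, 0.0, 0.0]
ft_force: [0.2, -0.1, 1.3]
grip_width: 0.143
grasp_force: 0.0
```

Emit:
arm_command(
  plan=[
    {"dp": [35,-34,0],"spin": 0},
    {"dp": [35,-34,0],"spin": 0},
    {"dp": [35,-34,0],"spin": 0},
    {"dp": [35,-34,0],"spin": 0},
    {"dp": [35,-34,0],"spin": 0},
  ],
)

```text
clock: 1.9
position: [0.4686, -0.2108, 0.4051]
ee_rot: [0.994, 0.113, 0.0, 0.0]
ft_force: [1.5, -0.5, -1.4]
grip_width: 0.002
grasp_force: 0.0
```

Emit:
arm_command(
  plan=[
    {"dp": [35,-34,20],"spin": 0},
    {"dp": [35,-34,20],"spin": 0},
    {"dp": [0,0,0],"spin": 0},
  ],
)

```text
clock: 2.2
position: [0.5199, -0.1283, 0.3646]
ee_rot: [0.993, 0.117, -0.001, -0.002]
ft_force: [0.1, -0.3, 0.2]
grip_width: 0.002
grasp_force: 0.0
```

```bash
cat >> h.py <<'E'
from workcell import manip
from scipy.spatial.transform import Rotation as Ro
POSE=[0.60018909,-0.04161018,0.22570253]
def go(L):
    o=manip.get_obs();R=Ro.from_quat(o['ee_rot']).as_matrix()
    t=w(POSE,[L])[0]+[0,0,.173]
    print(o['clock'],o['position'],'yaw err',np.arctan2(R[1,0],R[0,0])-POSE[2],'axis',R[:,2],'f',o['ft_force'],o['grip_width'],'dp',np.round(R.T@(t-o['position'])*1000,1))
E
python3 -c "
from h import *
go((-22,0,42))"
```

```text
2.2 [ 0.51989561 -0.12834445  0.36461107] yaw err 0.009289071984143638 axis [-0.00172951  0.00362519 -0.99999193] f [ 0.09886994 -0.30414362  0.15006947] 0.0021655151677046885 dp [ 76.4 -65.3 137.8]
```

Emit:
arm_command(
  plan=[
    {"dp": [25,-22,20],"spin": 0},
    {"dp": [25,-22,30],"spin": 0},
    {"dp": [26,-21,30],"spin": 0},
    {"dp": [0,0,25],"spin": 0.01},
    {"dp": [0,0,0],"spin": 0},
  ],
)

```text
clock: 2.7
position: [0.5766, -0.0541, 0.2584]
ee_rot: [0.994, 0.108, -0.003, -0.001]
ft_force: [-0.8, -1.4, 0.5]
grip_width: -0.003
grasp_force: 0.0
```

```bash
python3 -c "
from h import *
go((-22,0,42))
for c in('top','scene'):
    im=viewer.camera(c);x0,y0=(250,205) if c=='top' else (215,150)
    cv2.imwrite(f'pics/{c}2.png',cv2.resize(im[y0:y0+150,x0:x0+170],None,fx=4,fy=4,interpolation=2))
"
```

```text
2.7 [ 0.57661389 -0.05409193  0.25836061] yaw err -0.008610320693771545 axis [-5.99728069e-03  8.37323549e-04 -9.99981666e-01] f [-0.84206037 -1.39778226  0.50443579] -0.003054950912209654 dp [ 3.9 -6.9 31.4]
```

View pics/scene2.png

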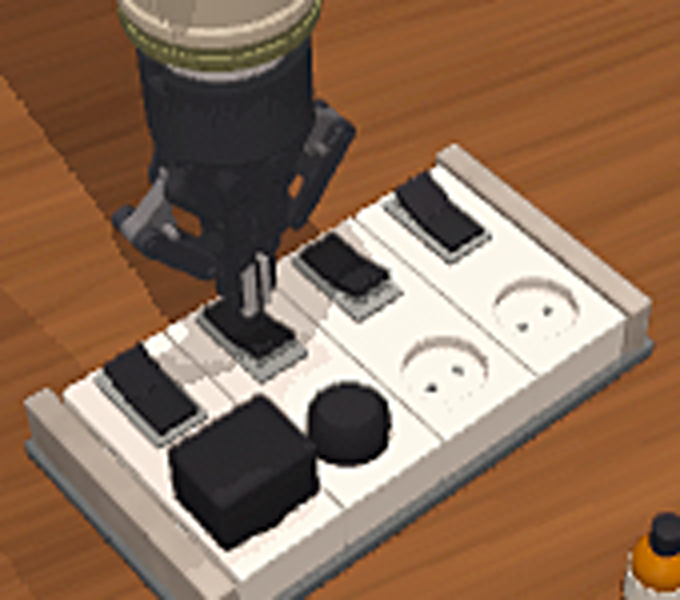

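The scene crop shows the shut fingertips at about (257,312), just above the round outlet's rocker (250,335), with the plug at (348,425) clear of them.

```bash
python3 -c "
from h import *
go((-22,0,42))"
```

```text
2.8 [ 0.57761379 -0.05536632  0.26228898] yaw err -0.01053657944695055 axis [-4.31280145e-04 -3.93438220e-04 -9.99999830e-01] f [-0.32598865 -0.48812142  0.81417904] 0.0013501202548793225 dp [ 3.  -8.4 35.3]
```

Emit:
arm_command(
  plan=[
    {"dp": [3,-8.5,10],"spin": -0.01},
    {"dp": [0,0,10],"spin": 0},
    {"dp": [0,0,0],"spin": 0},
    {"dp": [0,0,0],"spin": 0},
  ],
)

```text
clock: 3.2
position: [0.5787, -0.0459, 0.2418]
ee_rot: [0.994, 0.113, -0.0, 0.0]
ft_force: [1.1, 0.0, 0.7]
grip_width: -0.0
grasp_force: 0.0
```

```bash
python3 -c "
from h import *
go((-22,0,42))"
```

```text
3.2 [ 0.57868787 -0.04590413  0.24182854] yaw err -0.0001880710441991007 axis [-1.40773587e-04 -2.53638366e-04 -9.99999958e-01] f [1.06380226 0.02183611 0.6774688 ] -0.0002657260835334091 dp [-0.1  0.6 14.8]
```

Aligned. Press down in small steps.

Emit:
arm_command(
  plan=[
    {"dp": [0,0,3],"spin": 0},
    {"dp": [0,0,3],"spin": 0},
    {"dp": [0,0,2],"spin": 0},
    {"dp": [0,0,2],"spin": 0},
    {"dp": [0,0,0],"spin": 0},
  ],
)

```text
clock: 3.7
position: [0.5788, -0.0456, 0.2317]
ee_rot: [0.994, 0.113, -0.0, 0.0]
ft_force: [1.0, 0.2, 1.6]
grip_width: -0.002
grasp_force: 0.6
```

Emit:
arm_command(
  plan=[
    {"dp": [0,0,1],"spin": 0},
    {"dp": [0,0,1],"spin": 0},
    {"dp": [0,0,1],"spin": 0},
    {"dp": [0,0,0],"spin": 0},
  ],
)

```text
clock: 4.1
position: [0.5787, -0.0457, 0.2286]
ee_rot: [0.994, 0.113, -0.0, -0.0]
ft_force: [1.2, -0.1, 1.2]
grip_width: -0.002
grasp_force: 0.4
```

Emit:
arm_command(
  plan=[
    {"dp": [0,0,1],"spin": 0},
    {"dp": [0,0,0],"spin": 0},
    {"dp": [0,0,0],"spin": 0},
  ],
)

```text
clock: 4.4
position: [0.5787, -0.0456, 0.2277]
ee_rot: [0.994, 0.113, -0.0, 0.0]
ft_force: [1.0, 0.2, 1.3]
grip_width: 0.0
grasp_force: 0.5
```

Emit:
arm_command(
  plan=[
    {"dp": [0,0,1],"spin": 0},
    {"dp": [0,0,0],"spin": 0},
    {"dp": [0,0,0],"spin": 0},
  ],
)

```text
clock: 4.7
position: [0.5787, -0.0456, 0.2274]
ee_rot: [0.994, 0.113, -0.0, 0.0]
ft_force: [-2.2, 0.9, 9.7]
grip_width: -0.0
grasp_force: 4.4
```

The force rose to 10 N at 0.2274 m, the predicted stop height. Next I retreat and go to the block's on end.

Emit:
arm_command(
  plan=[
    {"dp": [0,0,-15],"spin": 0},
    {"dp": [0,0,-20],"spin": 0},
    {"dp": [-16,32,0],"spin": 0},
    {"dp": [-16,32,0],"spin": 0},
    {"dp": [0,0,0],"spin": 0},
  ],
)

```text
clock: 5.2
position: [0.5606, -0.1209, 0.2623]
ee_rot: [0.994, 0.109, -0.001, 0.001]
ft_force: [0.3, 0.1, 0.1]
grip_width: 0.003
grasp_force: 0.0
```

Emit:
arm_command(
  plan=[
    {"dp": [0,0,8],"spin": 0},
    {"dp": [0,0,7],"spin": 0},
    {"dp": [0,0,0],"spin": 0},
    {"dp": [0,0,0],"spin": 0},
  ],
)

```text
clock: 5.6
position: [0.562, -0.1142, 0.2464]
ee_rot: [0.994, 0.113, -0.0, -0.0]
ft_force: [0.1, 0.2, 0.6]
grip_width: 0.001
grasp_force: 0.0
```

```bash
python3 -c "
from h import *
go((-54,-64,42))
im=viewer.camera('scene');x0,y0=(215,150)
cv2.imwrite('pics/scene3.png',cv2.resize(im[y0:y0+150,x0:x0+170],None,fx=4,fy=4,interpolation=2))
"
```

```text
5.6 [ 0.56196266 -0.11416969  0.24641007] yaw err 0.001674404298168758 axis [-8.08732590e-04  5.41749521e-04 -9.99999526e-01] f [0.06659325 0.24001315 0.61776477] 0.0013324764179794303 dp [-0.5  1.8 19.4]
```

View pics/scene3.png

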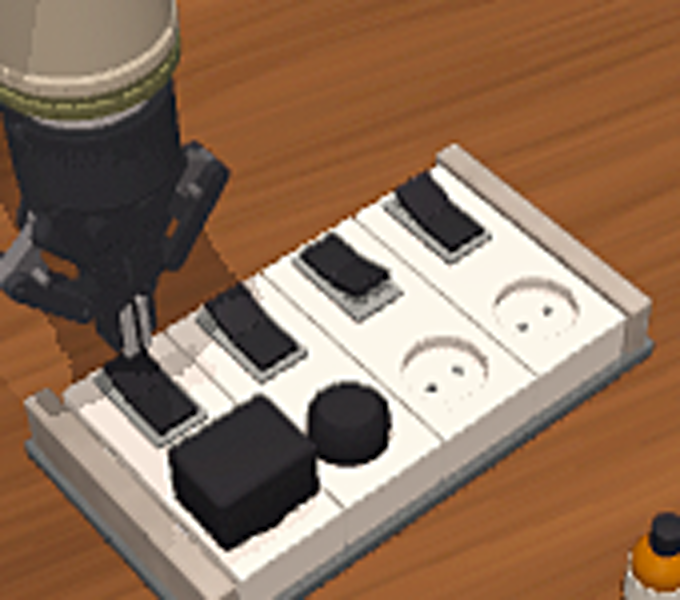

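The round outlet's rocker (250,330) is now tipped off, and the fingertips (135,350) are over the far half of the block's rocker. I press there.

Emit:
arm_command(
  plan=[
    {"dp": [0,1.5,4],"spin": 0},
    {"dp": [0,0,4],"spin": 0},
    {"dp": [0,0,3],"spin": 0},
    {"dp": [0,0,2],"spin": 0},
    {"dp": [0,0,0],"spin": 0},
  ],
)

```text
clock: 6.15
position: [0.5621, -0.1167, 0.2334]
ee_rot: [0.994, 0.113, -0.0, -0.0]
ft_force: [0.5, -0.3, 0.6]
grip_width: -0.001
grasp_force: 0.0
```

Emit:
arm_command(
  plan=[
    {"dp": [0,0,1],"spin": 0},
    {"dp": [0,0,1],"spin": 0},
    {"dp": [0,0,1],"spin": 0},
    {"dp": [0,0,1],"spin": 0},
    {"dp": [0,0,0],"spin": 0},
  ],
)

```text
clock: 6.65
position: [0.5622, -0.1167, 0.2296]
ee_rot: [0.994, 0.113, -0.0, 0.0]
ft_force: [-1.1, -0.4, 0.5]
grip_width: 0.003
grasp_force: 0.2
```

Emit:
arm_command(
  plan=[
    {"dp": [0,0,1],"spin": 0},
    {"dp": [0,0,0],"spin": 0},
    {"dp": [0,0,0],"spin": 0},
  ],
)

```text
clock: 6.95
position: [0.5623, -0.1166, 0.2287]
ee_rot: [0.994, 0.113, 0.0, -0.0]
ft_force: [-0.1, 0.3, -1.0]
grip_width: 0.0
grasp_force: 0.0
```

Emit:
arm_command(
  plan=[
    {"dp": [0,0,1],"spin": 0},
    {"dp": [0,0,0],"spin": 0},
    {"dp": [0,0,0],"spin": 0},
  ],
)

```text
clock: 7.25
position: [0.5623, -0.1166, 0.2277]
ee_rot: [0.994, 0.113, 0.0, -0.0]
ft_force: [-0.2, -0.1, -0.4]
grip_width: 0.003
grasp_force: 0.0
```

Emit:
arm_command(
  plan=[
    {"dp": [0,0,0.7],"spin": 0},
    {"dp": [0,0,0],"spin": 0},
    {"dp": [0,0,0],"spin": 0},
  ],
)

```text
clock: 7.55
position: [0.5623, -0.1166, 0.2275]
ee_rot: [0.994, 0.113, 0.0, 0.0]
ft_force: [-2.7, 1.2, 5.1]
grip_width: -0.004
grasp_force: 2.5
```

The stop is reached here too. I withdraw and check.

Emit:
arm_command(
  plan=[
    {"dp": [0,0,0.5],"spin": 0},
    {"dp": [0,0,0],"spin": 0},
    {"dp": [0,0,-20],"spin": 0},
    {"dp": [0,0,-40],"spin": 0},
    {"dp": [0,0,-40],"spin": 0},
  ],
)

```text
clock: 8.05
position: [0.5619, -0.1165, 0.3272]
ee_rot: [0.994, 0.113, -0.001, -0.0]
ft_force: [1.1, 0.0, -0.3]
grip_width: 0.001
grasp_force: 0.0
```

Emit:
arm_command(
  plan=[
    {"dp": [0,0,-30],"spin": 0},
    {"dp": [-40,0,0],"spin": 0},
    {"dp": [-20,0,0],"spin": 0},
    {"dp": [0,0,0],"spin": 0},
    {"dp": [0,0,0],"spin": 0},
  ],
)

```text
clock: 8.55
position: [0.5038, -0.1301, 0.3569]
ee_rot: [0.994, 0.112, 0.0, 0.0]
ft_force: [0.5, -0.5, 1.0]
grip_width: 0.0
grasp_force: 0.0
```

```bash
python3 -c "
from h import *
im=viewer.camera('scene');x0,y0=(215,150)
cv2.imwrite('pics/scene4.png',cv2.resize(im[y0:y0+150,x0:x0+170],None,fx=4,fy=4,interpolation=2))
"
```

```text
(no output)
```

View pics/scene4.png

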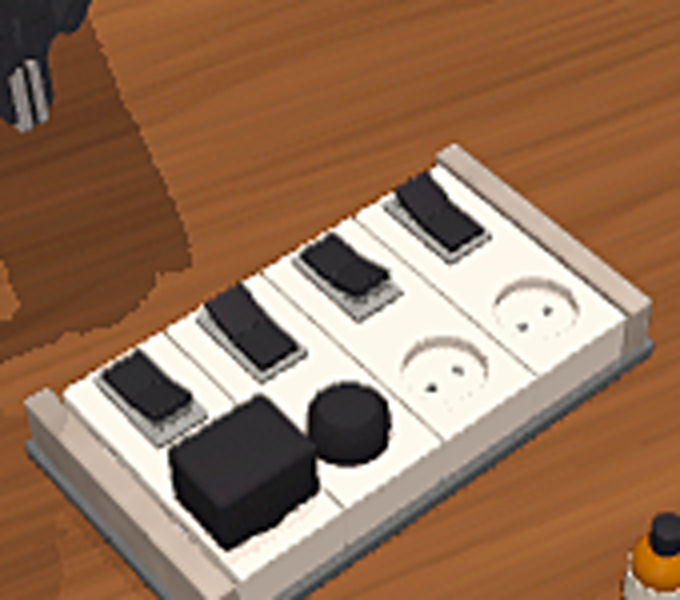

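The block's rocker (150,390) is on like the spare that is on, and the round's (250,330) is off. The plugs have not moved and the arm is clear.

```bash
python3 -c "
from workcell import manip
print(manip.hand_in())"
```

```text
the job is handed in; nothing more can be done
None
```

I switched the round plug's outlet off, then the block adapter's outlet on; the last picture shows both rockers fully over with the plugs and spare switches unmoved, and the job is handed in (no verdict came back).

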